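# Swing the straightedge into line on the label-cutting board

### The job

Set up the label-cutting board: with the straightedge still swung out, push its V-notched heel home on the steel post, then keep the heel on the post and swing the straightedge round it, away from the robot, until its toe has pushed the sprung bolt aside and pressed in the stop's buffer far enough for the bolt to snap out behind it. Feel your way gently (a push of about 5 to 10 N is plenty), stop when it has latched, set it down flat, let go and leave the things around undisturbed.

Things in the scene. Friction and masses are not known exactly. Their poses are not given: they have to be found in the camera images.
- board: Label-cutting board fixed to the table: plywood with grey mat, 280 (its x) x 400 (its y) x 18 mm high. Origin: centre of the underside. +x points away from the robot, +y to the left, turned up to 0.2 rad. At its left end a stop carriage (L-shaped aluminium block, 14 mm high, brass thumbscrew on top, 25 mm above the board) is clamped in the rail's slot along x.
- slot_middle (a point): Board point (0.078, 0.0935), top of the board: where the metal stop face (facing board -x) stands at the toe when the carriage is clamped in mid-slot. The real face stands up to 16 mm nearer or farther in board x: not measured, to be felt or seen; the carriage does not move. A sprung rubber buffer (10 mm across, 2.5 N + 1.5 N/mm) stands 4 mm proud of it; latching presses it in about 2 mm.
- rail: Flat rail let flush into the board, with the pivot post at its right end: a fixed upright steel pin, 12 mm diameter, 21 mm high, at board point (0.060, -0.125). Origin: on the post's axis at the height of the board's top; axes as the board's. The stop carriage with its spring bolt is clamped to the rail's left end.
- straightedge: Loose aluminium straightedge, 237 x 36 x 6 mm, 0.23 kg +/- 30 %, flat on the board, swung out with its toe toward the robot. Origin: on the underside; +x runs along its centre line to the toe (end at +120 mm). In line, +x points along the board's +y (within 0.08 rad, as the stop is set): from the start that is clockwise from above by about 0.6 to 0.9 rad.
- grip (a point): Grip point: on the straightedge's centre line, 40 mm from its origin toward the toe, 18 mm above its underside, in the grip rib. The rib is 12 mm wide, runs from 75 mm before the origin (heel side) to 85 mm past it, top 26 mm above the underside; grip it across. Flanges 12 mm wide and 6 mm thick lie on both sides of it.
- heel (a point): Point on the straightedge's centre line and underside, 110.5 mm from its origin on the heel side. The heel ends in a V notch (faces at 45 degrees, mouth 30 mm wide and 6.5 mm past this point) that centres itself when pushed onto the post lengthwise; home on the post, this point coincides with the post's axis.
- toe (a point): Middle of the straightedge's toe end (36 mm wide, corners rounded 2.5 mm), underside, 230.5 mm from the heel point. Home, its far long edge is on the buffer, its near long edge behind the bolt.
- latch_bolt (a joint): Travel of the bevelled spring bolt, m, along board +y: 0 = out, 0.002 to 0.007 while the straightedge's toe end slides past it. Its tip is at board y 0.0995 when out; its square far face stands 38 mm to -x of the stop face, its near face is bevelled 45 degrees, so the toe pushes it aside (2 to 5 N). When the near edge of the toe is past it, it snaps back to 0 behind it and holds it.
- label_bundle: Banded bundle of labels, 48 x 65 x 13 mm, on the table off the right end of the board. Leave it alone. Origin: underside centre.
- glue_bottle: Small white glue bottle, orange tip, 38 mm across, 112 mm high, on the table off the left end of the board. Leave it alone. Origin: underside centre.
- vial: Clear vial with white cap, 28 mm across, 52 mm high, on the table beyond the board. Leave it alone. Origin: underside centre.
- eraser: Eraser 20 x 46 x 12 mm on the near right corner of the board. Leave it alone. Origin: underside centre.

How it is judged:
By the outcome, as a careful person would: the job done as asked, in the order asked, and still so for the second after the job is handed in, with the robot touching nothing.
It also fails if it takes over 72 s, if anything falls off the work surface, if the arm or the gripper's body presses on something with over 40 N, if the wrist force passes 120 N, or if a joint passes its speed limit or range.

### The arm

A 6-joint arm with a two-finger parallel gripper is mounted at the origin on a cart in front of the work surface, level with it; the furniture and walls round the work are solid. World frame = base frame: x ahead of the robot, y to its left, z up, the work surface at z = 0. Lengths are in m, angles in rad, forces in N, time in s.
With the tool pointing down it reaches from about 0.3 to 0.875 m from the base axis. Payload 6.4 kg.
Tool frame: the origin (TCP) lies between the finger pads; the fingertips stand ctrl.tip_extent ahead of it and the grasp point (between the pads) is the TCP (ctrl.tip_extent is the distance from the TCP to the fingertips, in m); z points along the fingers, y is the line along which they close (so a half turn about z gives the same grasp; the last joint's range is limited). The gripper opens to 85 mm and grips with 20 to 120 N. Pads are 22 mm wide; open, the fingers measure 114 mm over their backs; the gripper's body (76 mm by 85 mm) begins 54 mm behind the grasp point. The pads swing forward as they close: fully open they stand 13 mm farther back than shut.
Start: joints at [-1.478, 0.181, 1.607, -0, 1.354, -0.206], TCP at [0.169, -0.55, 0.25] pointing down, gripper open.
Joint ranges: [-2.99, 2.99], [-0.89, 2.07], [0.3, 2.58], [-1.14, 4.28], [0, 2.63], [-3.12, 3.12]. Speed limits (rad/s): [2.57, 2.57, 3.01, 3.14, 3.14, 3.14].

### API

Orientations are given as a unit quaternion [w, x, y, z].
In Python, from bench import ctrl gives the robot as it stands.
- The arm moves only by the tool send_rows, never from a script. Its arguments are lists of equal length, an entry for each row: "dr": the turn, a rotation vector about the tool's x, y, z in units of 6 degrees (1.0 is 6 degrees), a list of three; "xyz": the shift along the tool's x, y, z in cm, a list of three; "jaw": the opening in per cent of the stroke, from 0 (shut) to 100 (fully open). In form: {"dr": [[wx, wy, wz], ...], "xyz": [[dx, dy, dz], ...], "jaw": [jaw, ...]}. A call has exactly 8 rows; each row is the pose to reach, as a shift and turn from the pose commanded when the call began, along the tool's axes at that moment; what a row does not reach only later rows make up. A row lasts 1/8 s, in which the tool goes at most 62.5 mm and 10.7 degrees, less where a joint would pass 70% of its speed; a pose out of reach is approached as far as the arm can. A call with a gripper value outside its range is refused whole. The fingers move at their own pace and stop on an object; the grip force is fixed at half the most. Time passes only in rows, so rows that repeat a pose let the fingers close, or fill a call up. It gives the time, the measured TCP pose, the force, the opening and the grip force at its end, in the units of the state.
- ctrl.get_obs(): the state, without advancing time (a new reading comes with each control period).
- ctrl.camera(name): name is "scene" or "top"; returns the picture (420x560x3 uint8, red, green, blue); there is no depth.
- ctrl.calibration(name): a dict with "camera_matrix" (3x3 intrinsics, pixels), "D" ([k1, k2, p1, p2, k3] as OpenCV has them; the pictures are not rectified), "world_from_camera" (4x4, takes a point from camera to world coordinates). Camera axes: x right, y up, looking along -z (the intrinsics and any distortion apply to the point x, -y, -z); pixel columns grow to the right and rows downward; lengths in m; the calibration is good to about 2 mm. A picture is of the moment at which its call begins. calibration takes no time and is no camera call.
- ctrl.hand_in(): hands the job in; it is judged then, once.
The state is a dict: "time_s": time; "q": joint angles; "dq": joint speeds; "joint_efforts": joint torques, N m; "eef_pos": TCP position; "eef_rot": TCP orientation; "wrist_force": force on the tool from outside, world axes, zero at the start; "torque": the same for the moment, N m; "opening": opening from 0.0 (shut) to 1.0 (fully open); "grasp_force": force on a finger pad.
Only numpy, scipy, OpenCV 4.12 (cv2) and the standard library are available. Lean on these libraries where they do the work, as an engineer would, in place of code of your own. Each camera call takes 0.05 s, during which the arm holds its last target. There are 200 camera calls.

## Working session

There is one attempt and no reset: what is moved stays moved. The work goes in short steps, Python scripts to look and compute and a tool call to move; the robot and the scene stay as the last step left them, time stands still between calls to the robot, and variables do not carry over. Pictures are saved under pics/ and viewed, at most 10 in all, crops included, and the job is handed in when it is done.

Besides the shell and the picture viewer there is one more tool, called as name(argument=value, ...) on one line, values as JSON. send_rows: Moves the arm, as the interface text tells. Its arguments: {"type":"object","properties":{"dr":{"type":"array","items":{"type":"array","items":{"type":"number"}}},"xyz":{"type":"array","items":{"type":"array","items":{"type":"number"}}},"jaw":{"type":"array","items":{"type":"number"}}},"required":["dr","xyz","jaw"]}

```bash
ls; mkdir -p pics
python3 - <<'E'
from bench import ctrl
import cv2
o=ctrl.get_obs();print(o,ctrl.tip_extent)
for n in("scene","top"):
    cv2.imwrite(f"pics/{n}0.png",ctrl.camera(n)[:,:,::-1])
    print(n,ctrl.calibration(n))
E
```

```text
pics
{'time_s': 0.0, 'q': array([-1.47833467e+00,  1.81514244e-01,  1.60797428e+00, -3.72202780e-05,
        1.35381247e+00, -2.06295008e-01]), 'dq': array([-6.90554613e-05, -1.31461676e-03,  1.32651684e-03,  4.66510150e-04,
       -8.83066803e-04,  2.04643628e-04]), 'joint_efforts': array([-2.62859822e-05, -4.44874835e+01, -3.51334763e+01, -2.30055357e-04,
        9.04059329e-03, -2.48705760e-05]), 'eef_pos': array([ 0.16920193, -0.54901002,  0.2494155 ]), 'eef_rot': array([-8.53820991e-04,  9.88862828e-01,  1.48827338e-01,  3.04494022e-05]), 'wrist_force': array([ 0.05984708, -0.70272069, -0.10437656]), 'torque': array([ 0.04567274,  0.026268  , -0.03050412]), 'grasp_force': 0.0, 'opening': 0.9965398344925885} 0.019
scene {'camera_matrix': array([[439.40673448,   0.        , 284.80825024],
       [  0.        , 439.40673448, 212.07211027],
       [  0.        ,   0.        ,   1.        ]]), 'D': array([0.00224718, 0.        , 0.        , 0.        , 0.        ]), 'world_from_camera': array([[ 0.8939589 ,  0.2621215 , -0.36349665,  0.27421999],
       [-0.44791945,  0.49665168, -0.7434415 , -0.69600165],
       [-0.01434078,  0.82742336,  0.56139551,  0.55531742],
       [ 0.        ,  0.        ,  0.        ,  1.        ]])}
top {'camera_matrix': array([[493.554173  ,   0.        , 273.30838139],
       [  0.        , 493.554173  , 205.81898279],
       [  0.        ,   0.        ,   1.        ]]), 'D': array([-0.14750693,  0.        ,  0.        ,  0.        ,  0.        ]), 'world_from_camera': array([[ 1.91925755e-02,  9.88795418e-01, -1.48038055e-01,
         4.34172775e-01],
       [-9.99815664e-01,  1.90599037e-02, -2.31489253e-03,
        -3.54708032e-02],
       [ 5.32635952e-04,  1.48055195e-01,  9.88978956e-01,
         1.31645437e+00],
       [ 0.00000000e+00,  0.00000000e+00,  0.00000000e+00,
         1.00000000e+00]])}
```

View pics/top0.png

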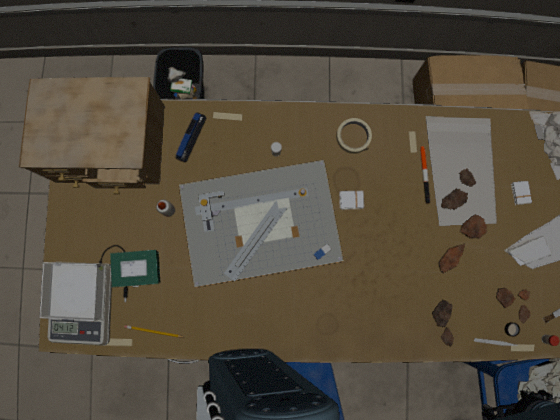

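View pics/scene0.png

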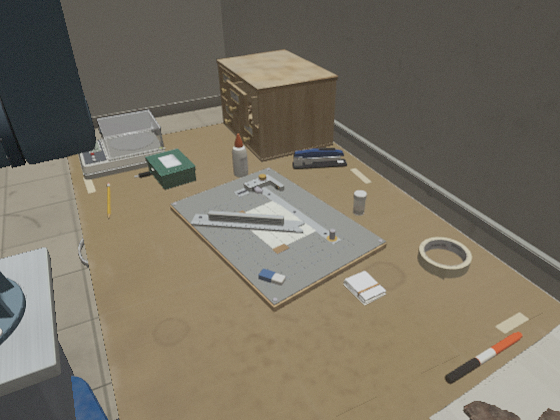

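The top view shows the board with corners near (180,186), (323,160), (343,261) and (195,287). The post is near (303,193), the straightedge runs from its heel at (280,205) to its toe at (228,277), and the carriage is at (207,203). I'll enlarge both views.

Run:
```python
import cv2
a=cv2.imread("pics/top0.png")[150:295,170:350];cv2.imwrite("pics/topc.png",cv2.resize(a,None,fx=4,fy=4,interpolation=cv2.INTER_CUBIC))
a=cv2.imread("pics/scene0.png")[165:305,165:390];cv2.imwrite("pics/scenec.png",cv2.resize(a,None,fx=3.5,fy=3.5,interpolation=cv2.INTER_CUBIC))
```

```text
(no output)
```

View pics/topc.png

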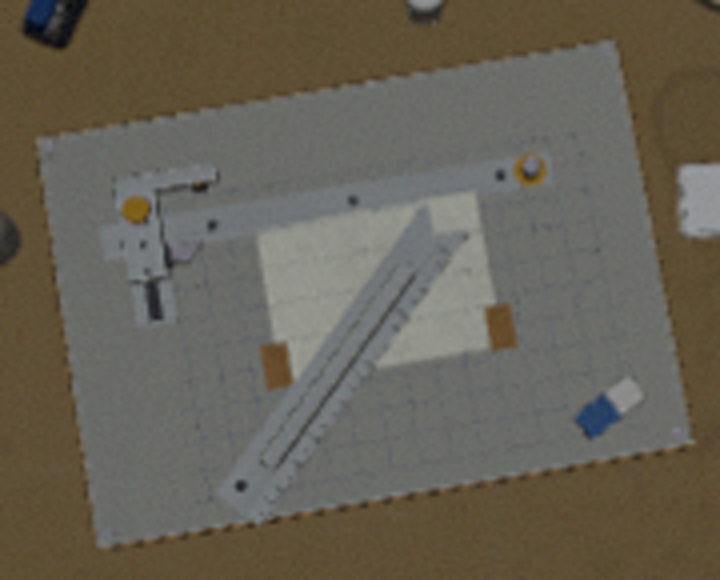

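View pics/scenec.png

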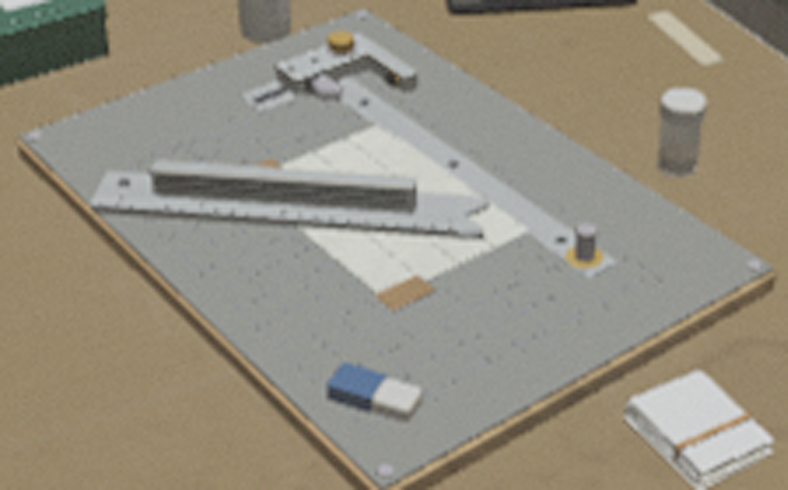

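The top crop shows these features (crop pixels):
- Board corners: (38,140), (612,42), (690,443), (102,547).
- Post washer: (530,168).
- Straightedge toe corners: (219,495) and (259,520).
- Heel tips: (427,207) and (467,235).
- Stop arm lower edge: about (160–217,188).
- Bolt: (185,250).

The scene crop agrees, with the post base at (585,258) and the rib standing upright.

```bash
cat > h.py <<'E'
import numpy as np, cv2
from bench import ctrl
def ray(n,px):
    c=ctrl.calibration(n);u=cv2.undistortPoints(np.array(px,float).reshape(-1,1,2),c["camera_matrix"],c["D"]).reshape(-1,2)
    T=c["world_from_camera"];d=np.c_[u[:,0],-u[:,1],-np.ones(len(u))]@T[:3,:3].T
    return T[:3,3],d
def onz(n,px,z):
    o,d=ray(n,px);return (o+d*((z-o[2])/d[:,2])[:,None])[:,:2]
def T(p): return np.array(p)/4+[170-.375,150-.375]
def S(p): return np.array(p)/3.5+[165-.36,165-.36]
E
python3 - <<'E'
from h import *
np.set_printoptions(precision=4,suppress=True)
b=onz("top",T([(38,140),(612,42),(690,443),(102,547)]),.018) # FL FR NR NL
print("board",b,[np.linalg.norm(b[i]-b[(i+1)%4]) for i in range(4)])
c=b.mean(0);
x=(b[0]+b[1]-b[2]-b[3]);y=(b[0]+b[3]-b[1]-b[2])
ax=np.arctan2(x[1],x[0]);ay=np.arctan2(-y[0],y[1]);print("c",c,"yaw",ax,ay)
bs=onz("scene",S([(365,12),(772,275),(20,145)]),.018);print("scene FL FR NL",bs)
a=(ax*280+ay*400)/680
R=np.array([[np.cos(a),-np.sin(a)],[np.sin(a),np.cos(a)]])
print("post from board",c+R@[.06,-.125],"washer top",onz("top",T([(530,168)]),.018),"posttop",onz("top",T([(531,160)]),.039),"scene",onz("scene",S([(585,257)]),.018),onz("scene",S([(586,230)]),.039))
s=onz("top",T([(219,495),(259,520),(427,207),(467,235)]),.024)
print("se",s,"w",np.linalg.norm(s[0]-s[1]),np.linalg.norm(s[2]-s[3]),"len",np.linalg.norm(s[0]-s[2]),np.linalg.norm(s[1]-s[3]))
ss=onz("scene",S([(110,172),(95,207),(483,205),(480,235)]),.024);print("se scene",ss)
for q in (s,ss):
    toe=(q[0]+q[1])/2;h=(q[2]+q[3])/2;d=toe-h;print("toe",toe,"mouth",h,"yaw",np.arctan2(d[1],d[0]),np.linalg.norm(d))
r=onz("top",T([(263,460),(280,468),(402,262),(416,272)]),.044);print("rib top?",r)
f=onz("top",T([(185,187),(217,180),(160,190),(205,187),(180,262),(203,245)]),.030);print("stopface, boardcoords",(f-c)@R)
E
```

```text
board [[ 0.6813  0.2222]
 [ 0.7561 -0.1634]
 [ 0.487  -0.2161]
 [ 0.4115  0.168 ]] [np.float64(0.3928171034842424), np.float64(0.2741746809268481), np.float64(0.39145191809389485), np.float64(0.27520792242401537)]
c [0.584  0.0027] yaw 0.1958839847203609 0.19272928543430293
scene FL FR NL [[ 0.676   0.2138]
 [ 0.7476 -0.1737]
 [ 0.4063  0.1565]]
post from board [ 0.667  -0.1084] washer top [[ 0.6684 -0.1087]] posttop [[ 0.67   -0.1081]] scene [[ 0.6637 -0.111 ]] [[ 0.6621 -0.1129]]
se [[ 0.4472  0.0916]
 [ 0.4316  0.0651]
 [ 0.6397 -0.0403]
 [ 0.6215 -0.0671]] w 0.03078867709389764 0.032418117965938735 len 0.23335397225810883 0.23132395644151038
se scene [[ 0.4463  0.0909]
 [ 0.4273  0.0592]
 [ 0.6325 -0.0465]
 [ 0.6168 -0.0717]]
toe [0.4394 0.0783] mouth [ 0.6306 -0.0537] yaw 2.53693457700008 0.23233738814959956
toe [0.4368 0.0751] mouth [ 0.6247 -0.0591] yaw 2.5212897682204227 0.23083691789774227
rib top? [[ 0.4701  0.062 ]
 [ 0.4652  0.0509]
 [ 0.6    -0.0247]
 [ 0.5937 -0.0339]]
stopface, boardcoords [[0.0865 0.1027]
 [0.0875 0.081 ]
 [0.0874 0.1194]
 [0.0842 0.0896]
 [0.0376 0.1138]
 [0.0462 0.097 ]]
```

send_rows(dr=[[0,0,-1.5],[0,0,-3],[0,0,-4.5],[0,0,-6],[0,0,-7.5],[0,0,-9],[0,0,-10.5],[0,0,-12]], xyz=[[3,-3,0],[7,-6.5,0],[11,-10,0],[15,-14,0],[19,-18,1],[23,-22,2],[27,-26,3],[31,-29,4]], jaw=[45,45,45,45,45,45,45,45])

```text
time_s: 1.1
eef_pos: [0.3805, -0.1791, 0.2099]
eef_rot: [0.0, 0.711, 0.704, 0.0]
wrist_force: [0.8, -0.5, 0.8]
opening: 0.449
grasp_force: 0.0
```

```bash
cat >> h.py <<'E'
from scipy.spatial.transform import Rotation as Ro
np.set_printoptions(precision=4,suppress=True)
def st():
    o=ctrl.get_obs();q=o["eef_rot"];R=Ro.from_quat([q[1],q[2],q[3],q[0]]).as_matrix()
    return o,R,o["eef_pos"],np.arctan2(R[1,0],R[0,0])
def to(p,yaw):
    "tool-frame shift cm and turn units to target"
    o,R,e,y=st();t=Ro.from_euler("z",yaw).as_matrix()@np.diag([1,-1,-1])
    print("t",o["time_s"],"eef",e,"yaw",y,"open",o["opening"],"F",o["wrist_force"],"q",o["q"])
    print("xyz",R.T@(np.array(p)-e)*100,"dr",np.degrees(Ro.from_matrix(R.T@t).as_rotvec())/6)
E
python3 -c "
from h import *
to([.501,.032,.12],2.53)"
```

```text
t 1.1 eef [ 0.3805 -0.1791  0.2099] yaw 1.5607845059994132 open 0.4494428799687309 F [ 0.7861 -0.4576  0.8318] q [-0.7238 -0.1388  2.0179  0.      1.2624 -0.7138]
xyz [21.2294 11.8371  8.9905] dr [ 0.0006  0.0011 -9.2553]
```

send_rows(dr=[[0,0,-1.5],[0,0,-3],[0,0,-4.5],[0,0,-6],[0,0,-7.5],[0,0,-9],[0,0,-9.26],[0,0,-9.26]], xyz=[[4,2,1.5],[8,4.5,3],[12,7,5],[16,9,7],[20,11,8],[21.2,11.8,9],[21.2,11.8,9],[21.2,11.8,9]], jaw=[45,45,45,45,45,45,45,45])

```text
time_s: 2.1
eef_pos: [0.5011, 0.0286, 0.1204]
eef_rot: [-0.0, 0.305, 0.952, -0.0]
wrist_force: [-0.3, 0.0, -0.5]
opening: 0.449
grasp_force: 0.0
```

```bash
python3 -c "
from h import *
to([.501,.032,.047],2.53)
a=ctrl.camera('scene')[:,:,::-1];cv2.imwrite('pics/s1.png',cv2.resize(a[130:290,165:390],None,fx=3.5,fy=3.5,interpolation=cv2.INTER_CUBIC))"
```

```text
t 2.1 eef [0.5011 0.0286 0.1204] yaw 2.522594398612956 open 0.44942533033097004 F [-0.2721  0.0201 -0.5024] q [-0.1798  0.1822  1.8944 -0.0003  1.0654 -1.1315]
xyz [0.2053 0.2748 7.3367] dr [-0.0036 -0.0024 -0.0707]
```

View pics/s1.png

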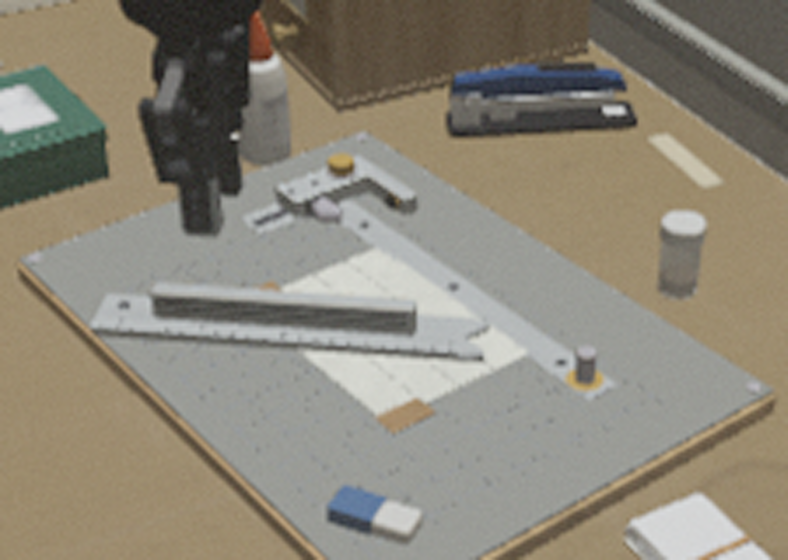

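The scene crop shows the gripper 7 cm above the rib, with the near fingertip at about (200,230). Nothing has moved, so I'll descend and then close.

send_rows(dr=[[0,0,0],[0,0,0],[0,0,0],[0,0,0],[0,0,0],[0,0,0],[0,0,0],[0,0,0]], xyz=[[0.1,0,1],[0.1,0,2.5],[0.1,0,4],[0.1,0,5.5],[0.1,0,6.5],[0.1,0,7],[0.1,0,7.2],[0.1,0,7.2]], jaw=[45,45,45,45,45,45,45,45])

```text
time_s: 3.15
eef_pos: [0.5009, 0.0296, 0.0485]
eef_rot: [0.0, 0.303, 0.953, 0.0]
wrist_force: [-0.2, 0.6, 0.2]
opening: 0.449
grasp_force: 0.0
```

```bash
python3 -c "
from h import *
to([.501,.032,.047],2.53)
a=ctrl.camera('scene')[:,:,::-1];cv2.imwrite('pics/s2.png',cv2.resize(a[150:270,165:390],None,fx=3.5,fy=3.5,interpolation=cv2.INTER_CUBIC))"
```

```text
t 3.15 eef [0.5009 0.0296 0.0485] yaw 2.525245451071469 open 0.4494647011151477 F [-0.2081  0.5912  0.2152] q [-0.1779  0.3084  1.921  -0.      0.9117 -1.1324]
xyz [0.1264 0.203  0.15  ] dr [ 0.0019  0.0041 -0.0454]
```

View pics/s2.png

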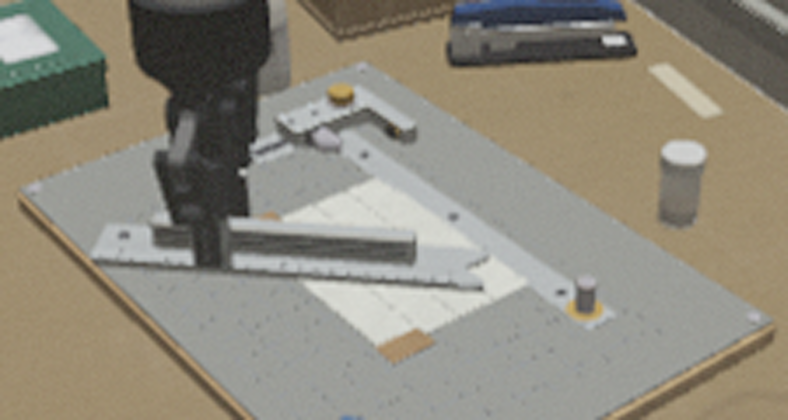

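The fingers straddle the rib at about (210,240), somewhat toward the toe. Next I'll lower 2 mm and close.

send_rows(dr=[[0,0,0],[0,0,0],[0,0,0],[0,0,0],[0,0,0],[0,0,0],[0,0,0],[0,0,0]], xyz=[[0,0,0.1],[0,0,0.2],[0,0,0.2],[0,0,0.2],[0,0,0.2],[0,0,0.2],[0,0,0.2],[0,0,0.2]], jaw=[45,45,30,20,10,0,0,0])

```text
time_s: 4.2
eef_pos: [0.5011, 0.0296, 0.0467]
eef_rot: [0.0, 0.303, 0.953, 0.0]
wrist_force: [0.5, 0.7, 6.0]
opening: 0.123
grasp_force: 61.2
```

```bash
python3 -c "
from h import *
to([.501,.032,.047],2.53);o=ctrl.get_obs();print(o['grasp_force'],o['torque'])
a=ctrl.camera('scene')[:,:,::-1];cv2.imwrite('pics/s3.png',cv2.resize(a[190:270,180:350],None,fx=4.5,fy=4.5,interpolation=cv2.INTER_CUBIC))"
```

```text
t 4.2 eef [0.5011 0.0296 0.0467] yaw 2.5251028170516254 open 0.12342739565697153 F [0.4845 0.7309 6.0195] q [-0.1779  0.312   1.9212  0.0002  0.9075 -1.1324]
xyz [ 0.1408  0.19   -0.029 ] dr [ 0.0052  0.0073 -0.0468]
61.234620809555054 [ 0.2648 -0.0302  0.0058]
```

View pics/s3.png

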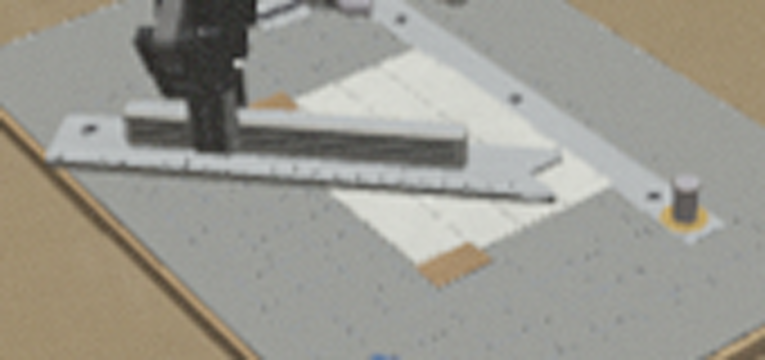

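Gripped on the rib (opening 0.123, force 61 N). The heel tips are at (560,155) and (552,200) and the post base at (685,217). Next comes a slight lift, then lining the notch up with the post, about 17 mm short of home.

send_rows(dr=[[0,0,0],[0,0,0],[0,0,0],[0,0,0],[0,0,0],[0,0,0],[0,0,0],[0,0,0]], xyz=[[0,0,-0.2],[0,-0.5,-0.2],[-0.5,-1.2,-0.2],[-1.5,-2,-0.2],[-3,-2.1,-0.2],[-4.2,-2.1,-0.2],[-5,-2.1,-0.2],[-5.2,-2.1,-0.2]], jaw=[0,0,0,0,0,0,0,0])

```text
time_s: 5.25
eef_pos: [0.5314, -0.0179, 0.0482]
eef_rot: [0.0, 0.303, 0.953, 0.0]
wrist_force: [0.5, -0.3, -2.2]
opening: 0.122
grasp_force: 60.2
```

```bash
python3 -c "
from h import *
to([.501,.032,.047],2.53);o=ctrl.get_obs();print(o['grasp_force'],o['torque'])
a=ctrl.camera('scene')[:,:,::-1];b=ctrl.camera('top')[:,:,::-1]
A=cv2.resize(a[205:260,270:360],None,fx=6,fy=6,interpolation=cv2.INTER_CUBIC)
B=cv2.resize(b[180:220,255:345],None,fx=6,fy=6,interpolation=cv2.INTER_CUBIC)
cv2.imwrite('pics/c4.png',np.vstack([A,B]))"
```

```text
t 5.25 eef [ 0.5314 -0.0179  0.0482] yaw 2.5249062320278015 open 0.1223101073660458 F [ 0.5062 -0.3496 -2.1622] q [-0.2571  0.3636  1.8444  0.0001  0.9335 -1.2112]
xyz [5.369  2.3094 0.1225] dr [ 0.0006  0.0005 -0.0486]
60.188841819763184 [0.0401 0.0762 0.0436]
```

View pics/c4.png

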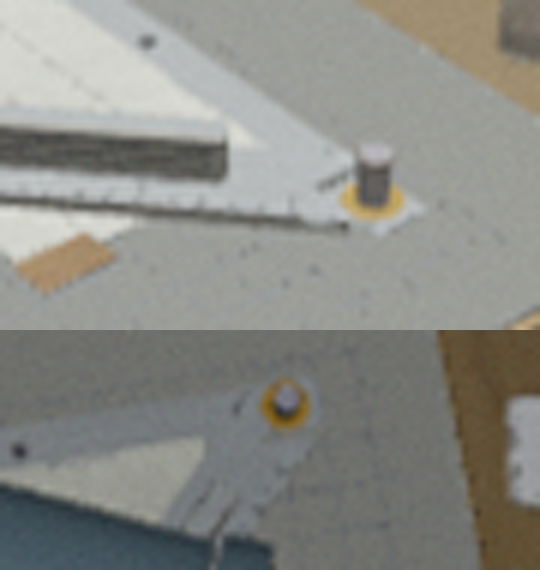

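The notch mouth is now just short of the post. In the scene half its tips are near (352,157) and (347,230) with the post base at (373,198). In the top half the post is centred at (286,402). I'll work out the remaining lateral offset.

```bash
python3 -c "
from h import *
f=lambda p:np.array(p)/6+[270-.42,205-.42]
t=onz('scene',f([(355,157),(347,229)]),.026);p=onz('scene',f([(373,198)]),.018);pt=onz('scene',f([(375,153)]),.039)
print(t,p,pt,np.linalg.norm(t[0]-t[1]))
y=2.525;u=np.array([np.cos(y),np.sin(y)]);n=np.array([np.sin(y),-np.cos(y)])
for P in (p,pt):print([( (P[0]-q)@u,(P[0]-q)@n) for q in t])
"
```

```text
[[ 0.6652 -0.0963]
 [ 0.6426 -0.1285]] [[ 0.6645 -0.1096]] [[ 0.6626 -0.1122]] 0.0393611769230687
[(np.float64(-0.007115377701933028), np.float64(-0.011302910975374175)), (np.float64(-0.00695554350607368), np.float64(0.028057941426459683))]
[(np.float64(-0.007019747732633054), np.float64(-0.014504599020888345)), (np.float64(-0.006859913536773704), np.float64(0.02485625338094551))]
```

send_rows(dr=[[0,0,0],[0,0,0],[0,0,0],[0,0,0],[0,0,0],[0,0,0],[0,0,0],[0,0,0]], xyz=[[0,0.2,0],[0,0.4,0],[-0.2,0.4,0],[-0.4,0.4,0],[-0.6,0.4,0],[-0.8,0.4,0],[-0.8,0.4,0],[-0.8,0.4,0]], jaw=[0,0,0,0,0,0,0,0])

```text
time_s: 6.35
eef_pos: [0.5397, -0.019, 0.0482]
eef_rot: [-0.0, 0.303, 0.953, 0.0]
wrist_force: [0.2, -0.3, -2.4]
opening: 0.12
grasp_force: 60.2
```

```bash
cat >> h.py <<'E'
def tf():
    o,R,e,y=st();print("t",o["time_s"],"eef",e,"yaw",y,"F",R.T@o["wrist_force"],"M",R.T@o["torque"])
E
python3 -c "
from h import *
tf()"
```

```text
t 6.35 eef [ 0.5397 -0.019   0.0482] yaw 2.5250226249564185 F [-0.3594 -0.0826  2.4089] M [ 0.0101  0.0877 -0.0145]
```

send_rows(dr=[[0,0,0],[0,0,0],[0,0,0],[0,0,0],[0,0,0],[0,0,0],[0,0,0],[0,0,0]], xyz=[[-0.03,0,0],[-0.06,0,0],[-0.09,0,0],[-0.12,0,0],[-0.15,0,0],[-0.18,0,0],[-0.2,0,0],[-0.2,0,0]], jaw=[0,0,0,0,0,0,0,0])

```text
time_s: 7.35
eef_pos: [0.5414, -0.0201, 0.0483]
eef_rot: [0.0, 0.303, 0.953, 0.0]
wrist_force: [-0.2, -0.4, -1.7]
opening: 0.122
grasp_force: 60.2
```

```bash
python3 -c "
from h import *
tf()"
```

```text
t 7.35 eef [ 0.5414 -0.0201  0.0483] yaw 2.5250942748746183 F [-0.0886 -0.4385  1.6801] M [ 0.0349  0.0547 -0.0161]
```

send_rows(dr=[[0,0,0],[0,0,0],[0,0,0],[0,0,0],[0,0,0],[0,0,0],[0,0,0],[0,0,0]], xyz=[[-0.02,0,0],[-0.04,0,0],[-0.06,0,0],[-0.08,0,0],[-0.1,0,0],[-0.12,0,0],[-0.12,0,0],[-0.12,0,0]], jaw=[0,0,0,0,0,0,0,0])

```text
time_s: 8.35
eef_pos: [0.5423, -0.0208, 0.0483]
eef_rot: [-0.0, 0.303, 0.953, 0.0]
wrist_force: [0.2, 0.6, -2.0]
opening: 0.121
grasp_force: 60.2
```

```bash
python3 -c "
from h import *
tf()"
```

```text
t 8.35 eef [ 0.5423 -0.0208  0.0483] yaw 2.5251053431649613 F [0.1221 0.597  1.9754] M [ 0.024   0.0761 -0.002 ]
```

send_rows(dr=[[0,0,0],[0,0,0],[0,0,0],[0,0,0],[0,0,0],[0,0,0],[0,0,0],[0,0,0]], xyz=[[-0.02,0,0],[-0.04,0,0],[-0.06,0,0],[-0.08,0,0],[-0.1,0,0],[-0.12,0,0],[-0.15,0,0],[-0.15,0,0]], jaw=[0,0,0,0,0,0,0,0])

```text
time_s: 9.35
eef_pos: [0.5432, -0.0215, 0.0481]
eef_rot: [-0.0, 0.303, 0.953, 0.0]
wrist_force: [-1.7, 1.7, -1.2]
opening: 0.124
grasp_force: 60.2
```

```bash
python3 -c "
from h import *
tf()"
```

```text
t 9.35 eef [ 0.5432 -0.0215  0.0481] yaw 2.5250571860421935 F [2.4063 0.4091 1.2301] M [0.0952 0.4295 0.0544]
```

send_rows(dr=[[0,0,0],[0,0,0],[0,0,0],[0,0,0],[0,0,0],[0,0,0],[0,0,0],[0,0,0]], xyz=[[-0.02,0,0],[-0.04,0,0],[-0.06,0,0],[-0.08,0,0],[-0.1,0,0],[-0.12,0,0],[-0.12,0,0],[-0.12,0,0]], jaw=[0,0,0,0,0,0,0,0])

```text
time_s: 10.35
eef_pos: [0.5438, -0.0221, 0.048]
eef_rot: [-0.001, 0.303, 0.953, -0.0]
wrist_force: [-5.8, 1.4, -1.2]
opening: 0.122
grasp_force: 60.3
```

```bash
python3 -c "
from h import *
tf()"
```

```text
t 10.35 eef [ 0.5438 -0.0221  0.048 ] yaw 2.525025111184904 F [ 5.5683 -2.2027  1.1984] M [0.2914 0.9726 0.2596]
```

send_rows(dr=[[0,0,0],[0,0,0],[0,0,0],[0,0,0],[0,0,0],[0,0,0],[0,0,0],[0,0,0]], xyz=[[0,-0.02,0],[0,-0.04,0],[0,-0.06,0],[0,-0.08,0],[0,-0.1,0],[0,-0.1,0],[0,-0.1,0],[0,-0.1,0]], jaw=[0,0,0,0,0,0,0,0])

```text
time_s: 11.35
eef_pos: [0.5438, -0.023, 0.0482]
eef_rot: [-0.0, 0.303, 0.953, 0.0]
wrist_force: [-4.9, 2.4, -1.3]
opening: 0.123
grasp_force: 60.2
```

```bash
python3 -c "
from h import *
tf()"
```

```text
t 11.35 eef [ 0.5438 -0.023   0.0482] yaw 2.5252179089873064 F [ 5.3906 -0.8705  1.3426] M [0.1261 0.9368 0.1355]
```

send_rows(dr=[[0,0,0],[0,0,0],[0,0,0],[0,0,0],[0,0,0],[0,0,0],[0,0,0],[0,0,0]], xyz=[[-0.02,-0.02,0],[-0.04,-0.04,0],[-0.06,-0.06,0],[-0.08,-0.06,0],[-0.1,-0.06,0],[-0.1,-0.06,0],[-0.1,-0.06,0],[-0.1,-0.06,0]], jaw=[0,0,0,0,0,0,0,0])

```text
time_s: 12.35
eef_pos: [0.5435, -0.0235, 0.0479]
eef_rot: [-0.001, 0.303, 0.953, 0.0]
wrist_force: [-6.9, 4.8, -1.0]
opening: 0.124
grasp_force: 60.4
```

```bash
python3 -c "
from h import *
tf()
a=ctrl.camera('scene')[:,:,::-1];b=ctrl.camera('top')[:,:,::-1]
A=cv2.resize(a[205:260,270:360],None,fx=6,fy=6,interpolation=cv2.INTER_CUBIC)
B=cv2.resize(b[180:220,255:345],None,fx=6,fy=6,interpolation=cv2.INTER_CUBIC)
cv2.imwrite('pics/c5.png',np.vstack([A,B]))"
```

```text
t 12.35 eef [ 0.5435 -0.0235  0.0479] yaw 2.5255997529928678 F [ 8.4036 -0.0674  1.0592] M [0.0097 1.3352 0.0237]
```

View pics/c5.png

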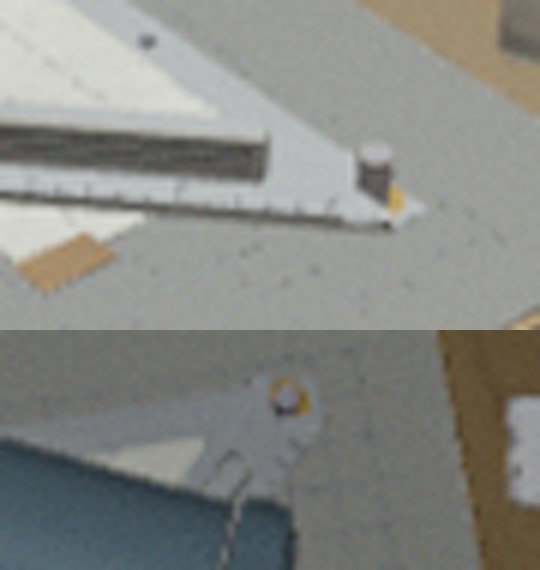

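The notch now sits on the post: the washer is hidden on the notch side, the force is 8.4 N axial with no lateral part, and the geometry fits a 150 mm TCP-to-post distance. Next is the swing about the post, first 0.25 rad.

send_rows(dr=[[0,0,0.3],[0,0,0.6],[0,0,0.9],[0,0,1.2],[0,0,1.5],[0,0,1.8],[0,0,2.1],[0,0,2.4]], xyz=[[-0.007,0.468,0],[-0.029,0.936,0],[-0.066,1.402,0],[-0.118,1.868,0],[-0.183,2.331,0],[-0.264,2.792,0],[-0.359,3.251,0],[-0.468,3.706,0]], jaw=[0,0,0,0,0,0,0,0])

```text
time_s: 13.45
eef_pos: [0.5688, 0.0046, 0.0478]
eef_rot: [-0.001, 0.421, 0.907, 0.0]
wrist_force: [-5.5, 7.4, -0.2]
opening: 0.124
grasp_force: 60.5
```

```bash
python3 -c "
from h import *
tf()"
```

```text
t 13.45 eef [0.5688 0.0046 0.0478] yaw 2.2731519267003573 F [9.1913 0.5875 0.2714] M [0.1002 1.5156 0.0654]
```

send_rows(dr=[[0,0,0.3],[0,0,0.6],[0,0,0.9],[0,0,1.2],[0,0,1.5],[0,0,1.8],[0,0,2.1],[0,0,2.4]], xyz=[[0.0,0.468,0],[-0.02,0.936,0],[-0.05,1.402,0],[-0.1,1.868,0],[-0.16,2.331,0],[-0.24,2.792,0],[-0.33,3.251,0],[-0.438,3.706,0]], jaw=[0,0,0,0,0,0,0,0])

```text
time_s: 14.45
eef_pos: [0.6004, 0.0256, 0.048]
eef_rot: [-0.001, 0.531, 0.847, 0.001]
wrist_force: [-4.4, 7.2, -2.5]
opening: 0.123
grasp_force: 60.4
```

```bash
python3 -c "
from h import *
tf()"
```

```text
t 14.45 eef [0.6004 0.0256 0.048 ] yaw 2.021695066189681 F [ 8.4176 -0.8122  2.5424] M [0.2736 1.5804 0.0752]
```

send_rows(dr=[[0,0,0.1],[0,0,0.2],[0,0,0.3],[0,0,0.4],[0,0,0.5],[0,0,0.6],[0,0,0.7],[0,0,0.8]], xyz=[[0,0.156,0.01],[-0.003,0.312,0.02],[-0.007,0.468,0.03],[-0.013,0.624,0.04],[-0.02,0.78,0.05],[-0.029,0.936,0.06],[-0.04,1.092,0.07],[-0.05,1.248,0.08]], jaw=[0,0,0,0,0,0,0,0])

```text
time_s: 15.45
eef_pos: [0.6119, 0.0308, 0.0473]
eef_rot: [-0.001, 0.566, 0.824, 0.001]
wrist_force: [-3.6, 8.5, -1.1]
opening: 0.122
grasp_force: 60.5
```

```bash
python3 -c "
from h import *
tf()"
```

```text
t 15.45 eef [0.6119 0.0308 0.0473] yaw 1.938521914706453 F [ 9.2244 -0.3249  1.0882] M [0.3131 1.5944 0.2301]
```

send_rows(dr=[[0,0,0.05],[0,0,0.1],[0,0,0.15],[0,0,0.2],[0,0,0.25],[0,0,0.3],[0,0,0.35],[0,0,0.4]], xyz=[[0,0.078,0],[0,0.156,0],[-0.002,0.234,0],[-0.003,0.312,0],[-0.005,0.39,0],[-0.007,0.468,0],[-0.01,0.546,0],[-0.013,0.624,0]], jaw=[0,0,0,0,0,0,0,0])

```text
time_s: 16.45
eef_pos: [0.6172, 0.0328, 0.0472]
eef_rot: [-0.001, 0.583, 0.813, 0.0]
wrist_force: [-6.7, 7.1, -0.4]
opening: 0.124
grasp_force: 60.5
```

```bash
python3 -c "
from h import *
tf()"
```

```text
t 16.45 eef [0.6172 0.0328 0.0472] yaw 1.8973306235077854 F [ 8.856  -4.1238  0.3902] M [ 0.8342  1.4869 -0.02  ]
```

send_rows(dr=[[0,0,0.05],[0,0,0.1],[0,0,0.15],[0,0,0.2],[0,0,0.25],[0,0,0.3],[0,0,0.35],[0,0,0.4]], xyz=[[0,0.078,0],[0,0.156,0],[-0.002,0.234,0],[-0.003,0.312,0],[-0.005,0.39,0],[-0.007,0.468,0],[-0.01,0.546,0],[-0.013,0.624,0]], jaw=[0,0,0,0,0,0,0,0])

```text
time_s: 17.45
eef_pos: [0.6237, 0.0348, 0.0473]
eef_rot: [-0.001, 0.6, 0.8, 0.001]
wrist_force: [-5.2, 8.3, -1.6]
opening: 0.124
grasp_force: 60.4
```

```bash
python3 -c "
from h import *
tf()"
```

```text
t 17.45 eef [0.6237 0.0348 0.0473] yaw 1.8550250291655805 F [ 9.3709 -2.6428  1.6746] M [0.37   1.5934 0.1831]
```

send_rows(dr=[[0,0,0.05],[0,0,0.1],[0,0,0.15],[0,0,0.2],[0,0,0.25],[0,0,0.3],[0,0,0.35],[0,0,0.4]], xyz=[[0.005,0.078,0],[0.01,0.156,0],[0.01,0.234,0],[0.01,0.312,0],[0.01,0.39,0],[0.01,0.468,0],[0.01,0.546,0],[0.007,0.624,0]], jaw=[0,0,0,0,0,0,0,0])

```text
time_s: 18.45
eef_pos: [0.6298, 0.0366, 0.0474]
eef_rot: [-0.001, 0.616, 0.787, 0.001]
wrist_force: [-4.4, 8.9, -0.6]
opening: 0.121
grasp_force: 60.4
```

```bash
python3 -c "
from h import *
tf()"
```

```text
t 18.45 eef [0.6298 0.0366 0.0474] yaw 1.8130971362824007 F [ 9.6939 -2.1701  0.5785] M [0.4856 1.5068 0.1645]
```

send_rows(dr=[[0,0,0.03],[0,0,0.06],[0,0,0.09],[0,0,0.12],[0,0,0.15],[0,0,0.18],[0,0,0.2],[0,0,0.2]], xyz=[[0,0.047,0],[0,0.094,0],[0,0.14,0],[-0.001,0.187,0],[-0.002,0.234,0],[-0.003,0.281,0],[-0.003,0.312,0],[-0.003,0.312,0]], jaw=[0,0,0,0,0,0,0,0])

```text
time_s: 19.45
eef_pos: [0.6329, 0.0373, 0.0474]
eef_rot: [-0.001, 0.625, 0.781, 0.001]
wrist_force: [-5.0, 8.2, -0.1]
opening: 0.124
grasp_force: 60.3
```

```bash
python3 -c "
from h import *
tf()"
```

```text
t 19.45 eef [0.6329 0.0373 0.0474] yaw 1.7922445166955356 F [ 9.1187 -3.1218  0.0732] M [0.4327 1.486  0.139 ]
```

send_rows(dr=[[0,0,0.03],[0,0,0.06],[0,0,0.09],[0,0,0.12],[0,0,0.15],[0,0,0.18],[0,0,0.2],[0,0,0.2]], xyz=[[0,0.047,0],[0.01,0.094,0],[0.01,0.14,0],[0.01,0.187,0],[0.01,0.234,0],[0.01,0.281,0],[0.01,0.312,0],[0.01,0.312,0]], jaw=[0,0,0,0,0,0,0,0])

```text
time_s: 20.45
eef_pos: [0.636, 0.038, 0.0474]
eef_rot: [-0.001, 0.633, 0.774, 0.001]
wrist_force: [-3.6, 7.8, -1.0]
opening: 0.122
grasp_force: 60.3
```

```bash
python3 -c "
from h import *
tf()"
```

```text
t 20.45 eef [0.636  0.038  0.0474] yaw 1.771261415105089 F [ 8.3489 -1.9779  1.0025] M [0.3948 1.4487 0.2112]
```

send_rows(dr=[[0,0,0.03],[0,0,0.06],[0,0,0.09],[0,0,0.12],[0,0,0.15],[0,0,0.18],[0,0,0.2],[0,0,0.2]], xyz=[[0,0.047,0],[0,0.094,0],[0,0.14,0],[0,0.187,0],[0,0.234,0],[0,0.281,0],[0,0.312,0],[0,0.312,0]], jaw=[0,0,0,0,0,0,0,0])

```text
time_s: 21.45
eef_pos: [0.6391, 0.0386, 0.0474]
eef_rot: [-0.001, 0.641, 0.768, 0.001]
wrist_force: [-4.1, 7.8, -0.9]
opening: 0.123
grasp_force: 60.3
```

```bash
python3 -c "
from h import *
tf()"
```

```text
t 21.45 eef [0.6391 0.0386 0.0474] yaw 1.7503339164563143 F [ 8.3868 -2.655   0.9679] M [0.4722 1.4311 0.2422]
```

send_rows(dr=[[0,0,0.02],[0,0,0.04],[0,0,0.06],[0,0,0.08],[0,0,0.1],[0,0,0.12],[0,0,0.14],[0,0,0.14]], xyz=[[0,0.031,0],[0,0.062,0],[0,0.093,0],[0,0.125,0],[0,0.156,0],[0,0.187,0],[0,0.218,0],[0,0.218,0]], jaw=[0,0,0,0,0,0,0,0])

```text
time_s: 22.45
eef_pos: [0.6413, 0.039, 0.0474]
eef_rot: [-0.001, 0.646, 0.763, 0.001]
wrist_force: [-4.4, 7.4, -1.4]
opening: 0.123
grasp_force: 60.3
```

```bash
python3 -c "
from h import *
tf()"
```

```text
t 22.45 eef [0.6413 0.039  0.0474] yaw 1.7356914103938463 F [ 8.029  -3.1226  1.3796] M [0.4682 1.37   0.1641]
```

send_rows(dr=[[0,0,0.02],[0,0,0.04],[0,0,0.06],[0,0,0.08],[0,0,0.1],[0,0,0.1],[0,0,0.1],[0,0,0.1]], xyz=[[0,0.031,0],[0,0.062,0],[0,0.093,0],[0,0.125,0],[0,0.156,0],[0,0.156,0],[0,0.156,0],[0,0.156,0]], jaw=[0,0,0,0,0,0,0,0])

```text
time_s: 23.45
eef_pos: [0.6427, 0.0393, 0.0475]
eef_rot: [-0.001, 0.65, 0.76, 0.001]
wrist_force: [-4.7, 7.4, -1.2]
opening: 0.122
grasp_force: 60.4
```

```bash
python3 -c "
from h import *
tf()"
```

```text
t 23.45 eef [0.6427 0.0393 0.0475] yaw 1.7252714870864332 F [ 8.0477 -3.5276  1.2534] M [0.6062 1.4169 0.1983]
```

send_rows(dr=[[0,0,0.02],[0,0,0.04],[0,0,0.06],[0,0,0.08],[0,0,0.1],[0,0,0.1],[0,0,0.1],[0,0,0.1]], xyz=[[0,0.031,0],[0,0.062,0],[0,0.093,0],[0,0.125,0],[0,0.156,0],[0,0.156,0],[0,0.156,0],[0,0.156,0]], jaw=[0,0,0,0,0,0,0,0])

```text
time_s: 24.45
eef_pos: [0.6434, 0.0395, 0.0475]
eef_rot: [-0.002, 0.654, 0.756, 0.0]
wrist_force: [-8.5, 7.0, 3.1]
opening: 0.121
grasp_force: 61.0
```

```bash
python3 -c "
from h import *
tf()
a=ctrl.camera('scene')[:,:,::-1];b=ctrl.camera('top')[:,:,::-1]
A=cv2.resize(a[170:230,225:325],None,fx=6,fy=6,interpolation=cv2.INTER_CUBIC)
B=cv2.resize(b[185:225,190:290],None,fx=6,fy=6,interpolation=cv2.INTER_CUBIC)
cv2.imwrite('pics/c6.png',np.vstack([A,B])[:600])"
```

```text
t 24.45 eef [0.6434 0.0395 0.0475] yaw 1.7155828614610542 F [ 8.205 -7.425 -3.109] M [ 1.2054  1.4305 -0.0653]
```

View pics/c6.png

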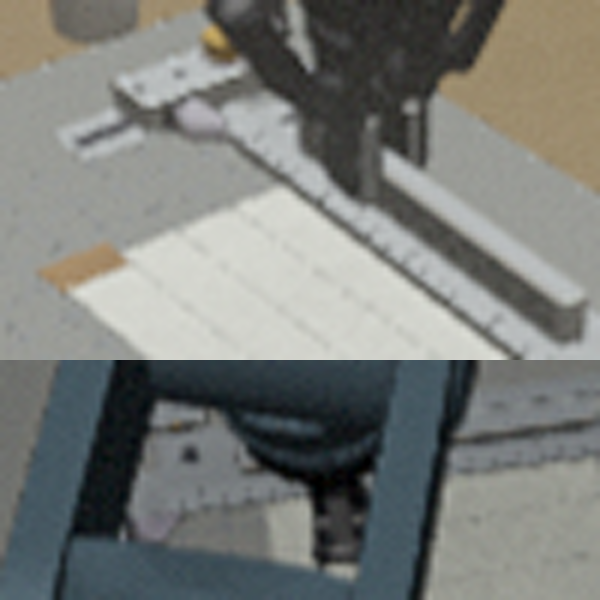

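Buffer contact is felt (lateral force has risen to 7.4 N). In the picture the bolt at (195,120) lies at the toe's near edge. I'll go on in smaller steps.

send_rows(dr=[[0,0,0.01],[0,0,0.02],[0,0,0.03],[0,0,0.04],[0,0,0.05],[0,0,0.06],[0,0,0.06],[0,0,0.06]], xyz=[[0,0.016,0],[0,0.031,0],[0,0.047,0],[0,0.062,0],[0,0.078,0],[0,0.094,0],[0,0.094,0],[0,0.094,0]], jaw=[0,0,0,0,0,0,0,0])

```text
time_s: 25.55
eef_pos: [0.644, 0.0396, 0.0474]
eef_rot: [-0.002, 0.656, 0.754, -0.0]
wrist_force: [-9.5, 6.5, 3.6]
opening: 0.122
grasp_force: 61.2
```

```bash
python3 -c "
from h import *
tf()"
```

```text
t 25.55 eef [0.644  0.0396 0.0474] yaw 1.7097178008304357 F [ 7.7781 -8.5494 -3.5924] M [ 1.4094  1.3528 -0.1459]
```

send_rows(dr=[[0,0,0.01],[0,0,0.01],[0,0,0.02],[0,0,0.02],[0,0,0.03],[0,0,0.03],[0,0,0.03],[0,0,0.03]], xyz=[[0,0.016,0],[0,0.031,0],[0,0.047,0],[0,0.062,0],[0,0.078,0],[0,0.094,0],[0,0.094,0],[0,0.094,0]], jaw=[0,0,0,0,0,0,0,0])

```text
time_s: 26.55
eef_pos: [0.6445, 0.0397, 0.0473]
eef_rot: [-0.002, 0.658, 0.753, -0.001]
wrist_force: [-11.4, 5.7, 3.5]
opening: 0.125
grasp_force: 61.3
```

```bash
python3 -c "
from h import *
tf()"
```

```text
t 26.55 eef [0.6445 0.0397 0.0473] yaw 1.706569512104847 F [  7.1967 -10.4879  -3.452 ] M [ 1.6957  1.3282 -0.1783]
```

```bash
cat >> h.py <<'E'
def bolt(im,w=False):
    p=cv2.GaussianBlur(im,(3,3),0)[178:204,245:275].astype(int);g=p[:,:,1]
    m=((p[:,:,0]-g>=6)&(p[:,:,2]-g>=3)&(g>90)).astype(np.uint8)
    n,l,s,c=cv2.connectedComponentsWithStats(m)
    for i in range(1,n):
        if s[i,4]>4: print("bolt area",s[i,4],"box",s[i,:4]+[245,178,0,0],"c",c[i]+[245,178])
E
python3 -c "
from h import *
tf()
bolt(cv2.imread('pics/scene0.png'))
a=cv2.imread('pics/c6.png')[:360];a=cv2.resize(a,(100,60),interpolation=cv2.INTER_AREA);z=np.zeros((420,560,3),np.uint8);z[170:230,225:325]=a;bolt(z)
a=ctrl.camera('scene')[:,:,::-1];cv2.imwrite('pics/n7.png',a);bolt(a)"
```

```text
t 26.55 eef [0.6445 0.0397 0.0473] yaw 1.706569512104847 F [  7.1967 -10.4879  -3.452 ] M [ 1.6957  1.3282 -0.1783]
```

```bash
python3 -c "
from h import *
a=cv2.imread('pics/scene0.png');b=cv2.imread('pics/n7.png')
for im in (a,b):
  p=cv2.GaussianBlur(im,(3,3),0)[180:202,248:272].astype(int)
  print('R-G');print((p[:,:,2]-p[:,:,1])); print('G');print(p[:,:,1])
"
```

```text
R-G
[[-2 -1 -2 -2 -3 -4 -4 -4 -5 -4 -1  2  4  5  7  8  6  3 -1 -3 -2 -1 -2 -2]
 [-3 -2 -2 -3 -3 -4 -4 -4 -4 -4 -3 -2 -1 -1  0  0  0 -1 -1 -1  0  1  2  0]
 [-3 -3 -4 -4 -3 -4 -4 -4 -3 -4 -3 -4 -4 -3 -3 -2 -1  0  1  1  2  2  3  1]
 [-3 -4 -4 -4 -4 -4 -4 -3 -3 -3 -4 -3 -2 -2 -1  0  0  1  2  2  2  2  2  1]
 [-3 -4 -4 -4 -3 -4 -4 -4 -4 -3 -3 -2  0  1  1  1  0  1  1  0  0  1  1  1]
 [-3 -4 -4 -4 -4 -4 -4 -3 -2 -1 -1  0  1  1  1  0  0  0  0 -1 -2 -1  0  0]
 [-2 -3 -4 -3 -3 -3 -2  0  0  1  1  1  1  1  0  0 -1 -1 -2 -1 -2 -2 -1 -1]
 [ 0 -1 -2 -2 -1  0  1  2  2  2  2  2  1  0 -2 -3 -2 -3 -3 -2 -2 -1 -2 -2]
 [ 1  0  0  0  1  2  3  3  2  3  2  2  1  0 -3 -4 -4 -4 -3 -2 -3 -2 -2 -2]
 [ 1  1  1  2  2  2  3  3  3  3  3  2  1  1 -2 -3 -3 -4 -3 -3 -3 -3 -2 -3]
 [ 0  0 -1  1  1  1  2  3  2  3  3  3  3  2  0 -3 -3 -4 -4 -3 -3 -3 -2 -2]
 [-2 -1 -2 -1  0 -1  1  3  3  3  3  3  2  2  0 -2 -4 -3 -3 -4 -3 -3 -3 -3]
 [-3 -2 -2 -1 -2 -2  0  1  3  2  3  2  2  1  0 -3 -3 -4 -4 -4 -3 -3 -3 -3]
 [-3 -2 -2 -1 -1 -2 -1  0  0  0  1  0  1  0  0 -3 -4 -4 -4 -4 -3 -3 -3 -4]
 [-2 -2 -2 -1 -2 -1 -1 -1 -1 -1 -2 -1 -1 -1 -1
[... 5959 characters left out ...]
52 155 155 155 155 155 156 156 154 152 153 154 155 157 157 148 131
  123 131 146 159 174 182]
 [153 154 155 155 155 156 156 156 156 155 154 154 155 155 155 156 155 149
  137 127 125 136 155 168]
 [155 156 156 153 153 156 156 156 155 155 155 155 156 155 154 153 154 155
  150 139 127 123 129 145]
 [156 156 155 153 153 156 156 155 155 155 155 155 156 156 154 151 153 155
  154 149 143 132 122 126]
 [155 155 155 155 155 156 155 155 155 156 156 156 156 156 155 154 154 155
  155 155 154 148 137 127]
 [155 155 155 156 156 155 155 155 156 156 156 156 156 156 156 156 155 155
  154 155 156 158 159 153]
 [155 155 156 156 156 156 155 155 155 155 155 156 156 156 156 156 155 155
  156 158 162 171 181 187]]
```

The bolt's colour mask matches its "out" state in the first picture, and the lateral load fits a 2 mm buffer press, so it has probably latched. To test, I'll ease off sideways and see whether the straightedge stays put.

send_rows(dr=[[0,0,-0.01],[0,0,-0.02],[0,0,-0.04],[0,0,-0.06],[0,0,-0.08],[0,0,-0.08],[0,0,-0.08],[0,0,-0.08]], xyz=[[0,-0.03,0],[0,-0.06,0],[0,-0.1,0],[0,-0.14,0],[0,-0.18,0],[0,-0.18,0],[0,-0.18,0],[0,-0.18,0]], jaw=[0,0,0,0,0,0,0,0])

```text
time_s: 27.6
eef_pos: [0.6434, 0.0394, 0.0473]
eef_rot: [-0.002, 0.654, 0.756, 0.0]
wrist_force: [-7.3, 7.5, 2.1]
opening: 0.121
grasp_force: 60.8
```

```bash
python3 -c "
from h import *
tf()
a=ctrl.camera('scene')[:,:,::-1];cv2.imwrite('pics/n8.png',a)
p=cv2.imread('pics/n7.png').astype(int);d=np.abs(a.astype(int)-p).sum(2);print('diff toe region',d[182:205,245:272].max(), d[182:205,245:272].mean(),'noise ref',d[300:330,300:330].mean())"
```

```text
t 27.6 eef [0.6434 0.0394 0.0473] yaw 1.7146346942252595 F [ 8.4796 -6.1425 -2.0886] M [ 1.1355  1.2998 -0.1569]
diff toe region 138 10.252818035426731 noise ref 5.392222222222222
```

send_rows(dr=[[0,0,-0.01],[0,0,-0.02],[0,0,-0.04],[0,0,-0.06],[0,0,-0.08],[0,0,-0.08],[0,0,-0.08],[0,0,-0.08]], xyz=[[0,-0.03,0],[0,-0.06,0],[0,-0.09,0],[0,-0.12,0],[0,-0.15,0],[0,-0.15,0],[0,-0.15,0],[0,-0.15,0]], jaw=[0,0,0,0,0,0,0,0])

```text
time_s: 28.65
eef_pos: [0.6432, 0.0394, 0.0473]
eef_rot: [-0.001, 0.652, 0.759, 0.001]
wrist_force: [-2.8, 8.2, -2.1]
opening: 0.125
grasp_force: 60.1
```

```bash
cat >> h.py <<'E'
def edge(im):
    "row of the dark near edge of the straightedge at columns 268..276"
    g=cv2.cvtColor(im,cv2.COLOR_BGR2GRAY).astype(float);r=[]
    for c in range(268,300,2):
        y0=int(196+(c-268)*.75);col=255-g[y0-5:y0+9,c];k=col.argmax();w=np.maximum(col[max(k-2,0):k+3]-105,0);r.append((w*np.arange(max(k-2,0),max(k-2,0)+len(w))).sum()/w.sum()+y0-5)
    return np.array(r)
E
python3 -c "
from h import *
tf()
a=np.ascontiguousarray(ctrl.camera('scene')[:,:,::-1]);cv2.imwrite('pics/n9.png',a)
for n in (7,8,9):print(edge(cv2.imread(f'pics/n{n}.png')))
g=[cv2.imread(f'pics/{n}.png',0)[184:194,252:262].astype(int) for n in('scene0','n7','n8','n9')]
for k in g[1:]:print((k-g[0]).mean(),np.abs(k-g[0]).mean())
"
```

```text
t 28.65 eef [0.6432 0.0394 0.0473] yaw 1.7222381339173576 F [ 8.5084 -1.5505  2.0698] M [0.2485 1.4271 0.1537]
[196.3571 197.7342 199.2154 200.6618 202.0862 203.4824 205.1628 206.7342
 208.3607 209.5195 211.4459 213.     214.4478 216.0741 217.6721 219.0556]
[196.9381 198.5    199.4268 201.0847 202.6324 203.8312 205.6667 201.2455
 208.7222 209.9189 211.7714 213.3667 215.     216.4776 218.     219.4062]
[196.9213 198.5258 199.5217 201.1148 202.678  203.85   205.7179 201.2389
 208.7067 210.1081 212.     213.4493 215.     216.4478 218.     219.4462]
2.99 3.21
3.02 3.3
3.06 3.3
```

The further 1.5 mm of easing moved neither the edge (0.02 px) nor the TCP, so the bolt holds it and it has latched. Now I'll set it down, ease the heel push and open.

send_rows(dr=[[0,0,0],[0,0,0],[0,0,0],[0,0,0],[0,0,0],[0,0,0],[0,0,0],[0,0,0]], xyz=[[0,0,0.02],[0,-0.01,0.04],[0.03,-0.02,0.06],[0.06,-0.03,0.07],[0.09,-0.03,0.07],[0.1,-0.03,0.07],[0.1,-0.03,0.07],[0.1,-0.03,0.07]], jaw=[0,0,0,0,0,0,0,0])

```text
time_s: 29.7
eef_pos: [0.6432, 0.0395, 0.0473]
eef_rot: [0.0, 0.652, 0.759, 0.001]
wrist_force: [-3.1, 5.6, 0.8]
opening: 0.124
grasp_force: 60.5
```

```bash
python3 -c "
from h import *
tf()"
```

```text
t 29.7 eef [0.6432 0.0395 0.0473] yaw 1.7221384493794212 F [ 5.9744 -2.1885 -0.7588] M [0.5232 0.957  0.0975]
```

send_rows(dr=[[0,0,0],[0,0,0],[0,0,0],[0,0,0],[0,0,0],[0,0,0],[0,0,0],[0,0,0]], xyz=[[0.03,-0.02,0.02],[0.06,-0.03,0.02],[0.06,-0.03,0.02],[0.06,-0.03,0.02],[0.06,-0.03,0.02],[0.06,-0.03,0.02],[0.06,-0.03,0.02],[0.06,-0.03,0.02]], jaw=[0,0,5,10,20,30,40,40])

```text
time_s: 30.7
eef_pos: [0.6423, 0.0388, 0.0467]
eef_rot: [0.0, 0.652, 0.758, 0.0]
wrist_force: [0.5, 0.4, 0.0]
opening: 0.399
grasp_force: 0.0
```

```bash
python3 -c "
from h import *
tf();print(ctrl.get_obs()['opening'])
a=np.ascontiguousarray(ctrl.camera('scene')[:,:,::-1]);cv2.imwrite('pics/n10.png',a)
for n in (9,10):print(edge(cv2.imread(f'pics/n{n}.png')))
"
```

```text
t 30.7 eef [0.6423 0.0388 0.0467] yaw 1.7217472288200233 F [ 0.2814  0.5193 -0.0041] M [-0.0391  0.0929  0.0123]
0.3987197535753319
[196.9213 198.5258 199.5217 201.1148 202.678  203.85   205.7179 201.2389
 208.7067 210.1081 212.     213.4493 215.     216.4478 218.     219.4462]
[196.9588 198.505  199.7353 200.0913 197.989  202.4842 201.5272 202.5046
 208.75   210.     211.9828 213.4638 215.     216.4412 218.     219.4394]
```

Released, and the straightedge is unmoved. Now I'll lift straight up and back off.

send_rows(dr=[[0,0,0],[0,0,0],[0,0,0],[0,0,0],[0,0,0],[0,0,0],[0,0,0],[0,0,0]], xyz=[[0,0,-0.5],[0,0,-1.5],[0,0,-3],[0,0,-5.5],[0,0,-8.5],[0,0,-12],[0,0,-15],[0,0,-15]], jaw=[40,40,40,40,40,40,40,40])

```text
time_s: 31.75
eef_pos: [0.6443, 0.0388, 0.2013]
eef_rot: [0.003, 0.652, 0.759, 0.002]
wrist_force: [0.2, 1.1, -0.4]
opening: 0.395
grasp_force: 0.0
```

send_rows(dr=[[0,0,0],[0,0,0],[0,0,0],[0,0,0],[0,0,0],[0,0,0],[0,0,0],[0,0,0]], xyz=[[0,-4,0],[0,-8,0],[0,-12,0],[0,-16,0],[0,-20,0],[0,-23,0],[0,-24,0],[0,-24,0]], jaw=[40,40,40,40,40,40,40,40])

```text
time_s: 32.75
eef_pos: [0.405, 0.0028, 0.1967]
eef_rot: [0.0, 0.652, 0.758, 0.0]
wrist_force: [1.1, 0.5, -0.1]
opening: 0.404
grasp_force: 0.0
```

```bash
python3 -c "
from h import *
tf()
a=np.ascontiguousarray(ctrl.camera('scene')[:,:,::-1]);cv2.imwrite('pics/n11.png',a)
for n in (9,11):print(edge(cv2.imread(f'pics/n{n}.png')))
s=cv2.imread('pics/scene0.png').astype(int)
d=np.abs(cv2.GaussianBlur(a,(5,5),0).astype(int)-cv2.GaussianBlur(s.astype(np.uint8),(5,5),0)).max(2)
m=(d>35).astype(np.uint8);n,l,st_,c=cv2.connectedComponentsWithStats(m)
print([list(x) for x in st_[1:] if x[4]>8])
g=[cv2.imread(f'pics/{n}.png',0)[184:194,252:262].astype(int) for n in('scene0','n11')];print(np.abs(g[1]-g[0]-(g[1]-g[0]).mean()).mean())
"
```

```text
t 32.75 eef [0.405  0.0028 0.1967] yaw 1.7213527875170014 F [0.3621 1.2153 0.1431] M [ 0.0059  0.0344 -0.0056]
[196.9213 198.5258 199.5217 201.1148 202.678  203.85   205.7179 201.2389
 208.7067 210.1081 212.     213.4493 215.     216.4478 218.     219.4462]
[196.9059 198.4828 199.7273 201.0556 202.6667 203.625  205.7397 207.3265
 208.7746 209.9688 212.     213.4262 215.     216.4375 218.     219.45  ]
[[np.int32(0), np.int32(0), np.int32(97), np.int32(169), np.int32(12652)], [np.int32(101), np.int32(0), np.int32(78), np.int32(57), np.int32(2931)], [np.int32(166), np.int32(0), np.int32(8), np.int32(5), np.int32(32)], [np.int32(130), np.int32(56), np.int32(53), np.int32(19), np.int32(673)], [np.int32(125), np.int32(75), np.int32(82), np.int32(101), np.int32(4391)], [np.int32(272), np.int32(186), np.int32(12), np.int32(7), np.int32(39)], [np.int32(275), np.int32(191), np.int32(46), np.int32(37), np.int32(283)], [np.int32(263), np.int32(193), np.int32(39), np.int32(30), np.int32(91)], [np.int32(296), np.int32(201), np.int32(24), np.int32(18), np.int32(35)], [np.int32(209), np.int32(213), np.int32(94), np.int32(21), np.int32(935)], [np.int32(194), np.int32(225), np.int32(49), np.int32(4), np.int32(60)], [np.int32(297), np.int32(224), np.int32(5), np.int32(3), np.int32(13)], [np.int32(304), np.int32(224), np.int32(11), np.int32(9), np.int32(34)], [np.int32(324), np.int32(224), np.int32(6), np.int32(5), np.int32(16)], [np.int32(326), np.int32(236), np.int32(4), np.int32(4), np.int32(12)]]
1.7
```

The straightedge stayed put after release, and the only changes from the first picture are the arm and the straightedge itself. Handing in.

```bash
python3 -c "
from bench import ctrl
print(ctrl.hand_in())"
```

```text
the job is handed in; nothing more can be done
None
```

I seated the heel on the post and swung the straightedge round until the bolt latched behind its toe, then set it down flat, let go and handed the job in at about 33 s. Easing back on it before release moved nothing, so the bolt was holding, and a final image comparison showed nothing around it disturbed.

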